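# Find the soft foot of a vacuum pump and press its shim tight

### The job

One corner of the vacuum pump's base plate is not properly shimmed, so the pump rocks. Press down on the feet at the plate's corners with your fingertips to find the one that rocks; then push that foot's tapered shim in under it, by its outer end, until it is tight and all four feet stand firm. Do not push on the three shims that are already tight, leave the pump where it stands, and leave everything else alone.

Things in the scene. Friction and masses are not known exactly. Their poses are not given: they have to be found in the camera images.
- bed: fixed dark steel bed plate, 320 x 370 x 4 mm, on which the pump stands; origin on the bench surface 15 mm beyond the plate's middle, right under the pump's middle; x runs along the pump, away from the robot at yaw 0
- pump: vacuum pump (motor, crankcase, two heads; 225 x 98 mm, 165 mm high) on its grey cast base plate (214 x 222 x 12 mm), 5 to 7 kg, loose; four flat feet stick out sideways at its corners, each on a shoe with two black rubber strips and a tapered steel shim between them. Origin 3 mm under the centre of the plate, 34 mm over the bench; x from fan cowl (robot's side) to heads, z up
- foot_near_left (a point): centre of the flat top of the pump plate's near left foot (seen from the robot), where to press; the foot is 44 mm along the pump's x, 52 across, 14 thick. Three feet sit hard on their shims (give under 1 mm). The fourth stands on rubber only: pressed here with about 4 to 9 N it sinks 3 to 4 mm, the foot diagonally opposite rises, and it springs back (nearly) when let go
- foot_near_right (a point): centre of the flat top of the pump plate's near right foot (seen from the robot), where to press; the foot is 44 mm along the pump's x, 52 across, 14 thick. Three feet sit hard on their shims (give under 1 mm). The fourth stands on rubber only: pressed here with about 4 to 9 N it sinks 3 to 4 mm, the foot diagonally opposite rises, and it springs back (nearly) when let go
- foot_far_left (a point): centre of the flat top of the pump plate's far left foot (seen from the robot), where to press; the foot is 44 mm along the pump's x, 52 across, 14 thick. Three feet sit hard on their shims (give under 1 mm). The fourth stands on rubber only: pressed here with about 4 to 9 N it sinks 3 to 4 mm, the foot diagonally opposite rises, and it springs back (nearly) when let go
- foot_far_right (a point): centre of the flat top of the pump plate's far right foot (seen from the robot), where to press; the foot is 44 mm along the pump's x, 52 across, 14 thick. Three feet sit hard on their shims (give under 1 mm). The fourth stands on rubber only: pressed here with about 4 to 9 N it sinks 3 to 4 mm, the foot diagonally opposite rises, and it springs back (nearly) when let go
- shim_a: tapered steel shim, 27 mm wide, under some foot (its centre 43 to 62 mm further along pump +x). Origin: middle of the lower edge of the outer face of its flat upright head (20 to 24 mm high), x inwards along the pump. Slides only along x on a ramp (rises 0.17 mm per mm), 5 to 9 N, and stops dead when tight. The loose foot's is backed out 19 to 25 mm; how far one sticks out does not tell which
- shim_b: tapered steel shim, 27 mm wide, under some foot (its centre 43 to 62 mm further along pump +x). Origin: middle of the lower edge of the outer face of its flat upright head (20 to 24 mm high), x inwards along the pump. Slides only along x on a ramp (rises 0.17 mm per mm), 5 to 9 N, and stops dead when tight. The loose foot's is backed out 19 to 25 mm; how far one sticks out does not tell which
- shim_c: tapered steel shim, 27 mm wide, under some foot (its centre 43 to 62 mm further along pump +x). Origin: middle of the lower edge of the outer face of its flat upright head (20 to 24 mm high), x inwards along the pump. Slides only along x on a ramp (rises 0.17 mm per mm), 5 to 9 N, and stops dead when tight. The loose foot's is backed out 19 to 25 mm; how far one sticks out does not tell which
- shim_d: tapered steel shim, 27 mm wide, under some foot (its centre 43 to 62 mm further along pump +x). Origin: middle of the lower edge of the outer face of its flat upright head (20 to 24 mm high), x inwards along the pump. Slides only along x on a ramp (rises 0.17 mm per mm), 5 to 9 N, and stops dead when tight. The loose foot's is backed out 19 to 25 mm; how far one sticks out does not tell which
- spare_shim: spare tapered steel shim lying loose on the bed plate before the pump, 70 x 27 x 20 mm; origin at the centre of its underside
- spanner: steel spanner, 160 mm long, lying on the bench; origin at its middle, x along it
- screwdriver: screwdriver, 190 mm long, lying on the bench; origin at its middle, x along it
- amber_bottle: brown bottle with black cap, 60 mm across, 130 mm high; origin at the centre of its underside
- grease_jar: low white jar, 66 mm across, 50 mm high; origin at the centre of its underside
- spirit_level: small aluminium spirit level, 150 x 22 x 36 mm; origin at the centre of its underside, x along it
- beaker: small glass beaker, 64 mm across, 70 mm high; origin at the centre of its underside
Mind the look-alikes: they are no part of the job. What is shaped like the part that bears shim_a but green or yellow is not meant.

How it is judged:
By the outcome, as a careful person would: the job done as asked, in the order asked, and still so for the second after the job is handed in, with the robot touching nothing.
It also fails if it takes over 67 s, if anything falls off the work surface, if the arm or the gripper's body presses on something with over 40 N, if the wrist force passes 120 N, or if a joint passes its speed limit or range.

### The arm

A 7-joint arm with a two-finger parallel gripper is mounted at the origin on the work surface. World frame = base frame: x ahead of the robot, y to its left, z up, the work surface at z = 0. Lengths are in mm, angles in rad, forces in N, time in s.
With the tool pointing down it reaches from about 350 to 900 mm from the base axis. Payload 19.9 kg.
Tool frame: the origin (TCP) lies at the very end of the fingers, on their centre line; the grasp point (between the pads) lies ctrl.pinch_z behind it (ctrl.pinch_z is the distance from the TCP to the grasp point, in mm); z points along the fingers, y is the line along which they close (so a half turn about z gives the same grasp; the last joint's range is limited). The gripper opens to 94 mm and grips with 3 to 60 N. Pads are 16 mm wide; open, the fingers measure 119 mm over their backs; the gripper's body (75 mm by 177 mm) begins 78 mm behind the grasp point.
Start: joints at [1.165, 0.417, -0.01, 1.614, 0.005, 1.111, -0.053], TCP at [222.385, -584.075, 205.425] pointing down, gripper open.
Joint ranges: [-2.81, 2.81], [-0.39, 2.02], [-1.27, 1.25], [0.06, 2.57], [-1.19, 4.33], [0.19, 2], [-2.82, 2.82]. Speed limits (rad/s): [1.89, 1.89, 2.39, 2.39, 3.01, 3.01, 3.01].

### API

Orientations are given as a unit quaternion [x, y, z, w].
In Python, from plant import ctrl gives the robot as it stands. The module is installed in compiled form; this text tells all that it offers.
- The arm moves only by the shell command python3 -m crank 'ROWS' [OPENING] [FORCE]. ROWS is JSON, a list of rows, each an object with "offset": the shift along the tool's x, y, z in units of 50 mm (1.0 is 50 mm), a list of three; "roll": the turn about the tool's z in degrees. A call has 1 to 8 rows; each row is the pose to reach, as a shift and turn from the pose commanded when the call began, along the tool's axes at that moment; what a row does not reach only later rows make up. A row lasts 1/8 s, in which the tool goes at most 62.5 mm and 10.7 degrees, less where a joint would pass 70% of its speed; a pose out of reach is approached as far as the arm can. A call with a gripper value outside its range is refused whole. OPENING is the finger opening in mm, from 0 to 94, set as the call begins (- or left out, the last holds). The fingers move at their own pace and stop on an object; FORCE is the grip in N (left out, the last holds). Time passes only in rows, so rows that repeat a pose let the fingers close. It gives the time, the measured TCP pose, the force, the opening and the grip force at its end, in the units of the state.
- ctrl.get_obs(): the state, without advancing time (a new reading comes with each control period).
- ctrl.read_camera(name): name is "side" or "top"; returns a dict with "image" (480x640x3 uint8, blue, green, red), "range_z" (480x640 float32, mm along the optical axis (not along the pixel's ray), 0 where there is no reading), "vertical_fov" (degrees; the focal length in pixels is half the picture's height over the tangent of half this angle, whatever the lens; pixels are square), "cx", "cy" (the principal point, pixels), "rvec" (rotation vector, rad) and "tvec" (3), from world to camera coordinates, as OpenCV has them. Camera axes: x right, y down, z forward; pixel columns grow to the right and rows downward; lengths in mm; the calibration is good to about 2 mm. A picture is of the moment at which its call begins.
- ctrl.finish_job(): hands the job in; it is judged then, once.
The state is a dict: "t": time; "q": joint angles; "dq": joint speeds; "effort": joint torques, N m; "eef_pos": TCP position; "orientation": TCP orientation; "contact_force": force on the tool from outside, world axes, zero at the start; "wrist_torque": the same for the moment, N m; "gripper_width": finger opening in mm; "grip_force": force on a finger pad.
Only numpy, scipy, OpenCV 4.12 (cv2) and the standard library are available. Lean on these libraries where they do the work, as an engineer would, in place of code of your own. Each camera call takes 0.05 s, during which the arm holds its last target. There are 200 camera calls.

## Working session

There is one attempt and no reset: what is moved stays moved. The work goes in short steps, Python scripts to look and compute and a shell command to move; the robot and the scene stay as the last step left them, time stands still between calls to the robot, and variables do not carry over. Pictures are saved under pics/ and viewed, at most 10 in all, crops included, and the job is handed in when it is done.

```bash
mkdir -p pics; cat > h.py <<'E'
import numpy as np, cv2
from plant import ctrl
def cam(n):
    d=ctrl.read_camera(n); R=cv2.Rodrigues(np.array(d["rvec"],float))[0]; t=np.array(d["tvec"],float).ravel()
    f=240/np.tan(np.radians(d["vertical_fov"])/2); z=d["range_z"].astype(float)
    v,u=np.mgrid[0:480,0:640]
    P=np.stack([(u-d["cx"])/f*z,(v-d["cy"])/f*z,z],-1)
    W=(P-t)@R; W[z<=0]=np.nan
    return d["image"],W,(R,t,f,d["cx"],d["cy"])
E
python3 - <<'E'
from h import *
for n in("top","side"):
    im,W,c=cam(n); cv2.imwrite(f"pics/{n}0.png",im); np.savez(f"{n}0.npz",im=im,W=W)
    print(n,-c[0].T@c[1],c[2])
o=ctrl.get_obs(); print(o["t"],o["eef_pos"],o["orientation"],o["contact_force"],ctrl.pinch_z)
from scipy.spatial.transform import Rotation as Ro
print(Ro.from_quat(o["orientation"]).as_matrix().round(3))
E
```

```text
top [336.81504117  64.12950832 923.342324  ] 444.59858922310195
side [268.34586492 685.96798343 887.19672477] 452.21347532835546
0.1 [ 222.26342707 -583.80411238  204.92407279] [ 9.83503971e-01  1.80885781e-01 -1.32140498e-04 -5.04941726e-04] [0.62033091 0.34669413 0.08255518] 18.8
[[ 0.935  0.356 -0.   ]
 [ 0.356 -0.935  0.001]
 [-0.    -0.001 -1.   ]]
```

View pics/top0.png

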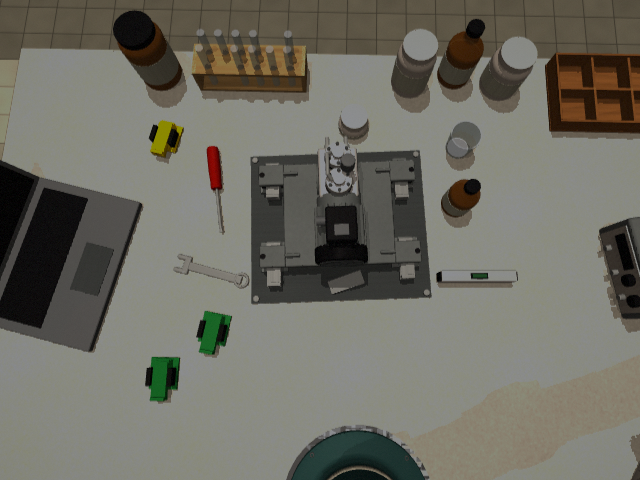

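View pics/side0.png

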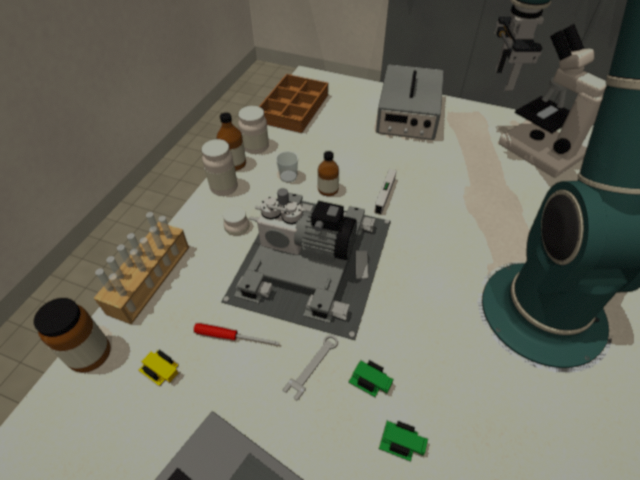

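The top view shows the pump on its bed, with feet at about (272,258), (406,250), (271,175) and (402,170). Each shim head sits on the robot side of its foot: (273,278), (407,271), (272,192) and (402,189). The spare lies at (346,282). Next I'll measure positions from depth.

```bash
python3 - <<'E'
from h import *
d=np.load("top0.npz"); im=d["im"]; W=d["W"]
c=im[140:310,240:440]; cv2.imwrite("pics/crop.png",cv2.resize(c*1,None,fx=4,fy=3.5,interpolation=cv2.INTER_CUBIC)[:600,:800])
hsv=cv2.cvtColor(im,cv2.COLOR_BGR2HSV)
# bed corners screws & bed outline
m=((abs(W[...,2]-4)<6)&(hsv[...,2]<90)).astype(np.uint8); m[:140]=0;m[310:]=0;m[:,:240]=0;m[:,440:]=0
ct=max(cv2.findContours(m,0,1)[0],key=cv2.contourArea); 
b=cv2.boxPoints(cv2.minAreaRect(ct)); print("bed",[W[int(y),int(x)].round(0) for x,y in b],cv2.minAreaRect(ct))
for n,(u,v) in dict(NL=(272,258),NR=(406,250),FL=(271,175),FR=(402,170)).items():
    print(n); s=slice(u-4,u+5)
    for r in range(v-20,v+36,2): print(r,np.nanmedian(W[r,s],0).round(0),im[r,u], end=' | ')
    print()
# foot blobs
z=W[...,2]
for lo,hi in((38,62),):
    m=((z>lo)&(z<hi)).astype(np.uint8); m[:140]=0;m[310:]=0;m[:,:240]=0;m[:,440:]=0
    cv2.imwrite("pics/m.png",m*255)
E
```

```text
bed [array([696., 258.,   1.]), array([ 722., -134.,    1.]), array([ 400., -142.,    1.]), array([377., 226.,   0.])] ((338.01708984375, 226.82315063476562), (147.5977020263672, 179.55545043945312), 87.81835174560547)
NL
238 [514. 189.   3.] [52 56 55] | 240 [510. 189.   3.] [55 58 58] | 242 [501. 185.  28.] [91 98 99] | 244 [496. 184.  33.] [117 124 128] | 246 [489. 182.  49.] [76 81 81] | 248 [485. 181.  50.] [83 88 89] | 250 [481. 181.  50.] [84 90 90] | 252 [477. 181.  50.] [83 89 89] | 254 [473. 181.  50.] [81 88 88] | 256 [469. 181.  49.] [83 90 89] | 258 [464. 180.  51.] [84 90 89] | 260 [461. 180.  50.] [81 88 87] | 262 [457. 180.  50.] [84 89 90] | 264 [453. 180.  50.] [85 91 91] | 266 [449. 180.  50.] [44 47 47] | 268 [447. 182.  33.] [60 65 66] | 270 [443. 182.  33.] [84 90 93] | 272 [439. 182.  34.] [116 125 128] | 274 [434. 181.  34.] [117 125 128] | 276 [431. 181.  32.] [117 124 128] | 278 [427. 181.  32.] [117 124 127] | 280 [423. 181.  32.] [117 124 128] | 282 [419. 179.  34.] [100 106 108] | 284 [414. 180.  36.] [117 126 129] | 286 [411. 180.  32.] [33 34 35] | 288 
[... 2325 characters left out ...]
 | 166 [664. -78.  50.] [81 87 87] | 168 [659. -78.  50.] [80 85 86] | 170 [655. -78.  49.] [82 87 87] | 172 [650. -78.  50.] [80 87 87] | 174 [646. -78.  50.] [81 86 87] | 176 [642. -79.  50.] [80 85 86] | 178 [638. -78.  50.] [80 85 86] | 180 [634. -78.  48.] [36 37 38] | 182 [636. -82.  30.] [56 60 60] | 184 [631. -81.  31.] [65 69 72] | 186 [627. -81.  30.] [110 116 120] | 188 [622. -81.  31.] [111 118 122] | 190 [618. -81.  30.] [111 118 122] | 192 [614. -81.  31.] [110 117 120] | 194 [609. -81.  32.] [ 99 105 107] | 196 [604. -80.  34.] [106 113 117] | 198 [603. -82.  24.] [37 39 39] | 200 [604. -85.   4.] [24 25 24] | 202 [601. -85.   2.] [30 33 32] | 204 [596. -85.   3.] [38 40 40] |
```

View pics/crop.png

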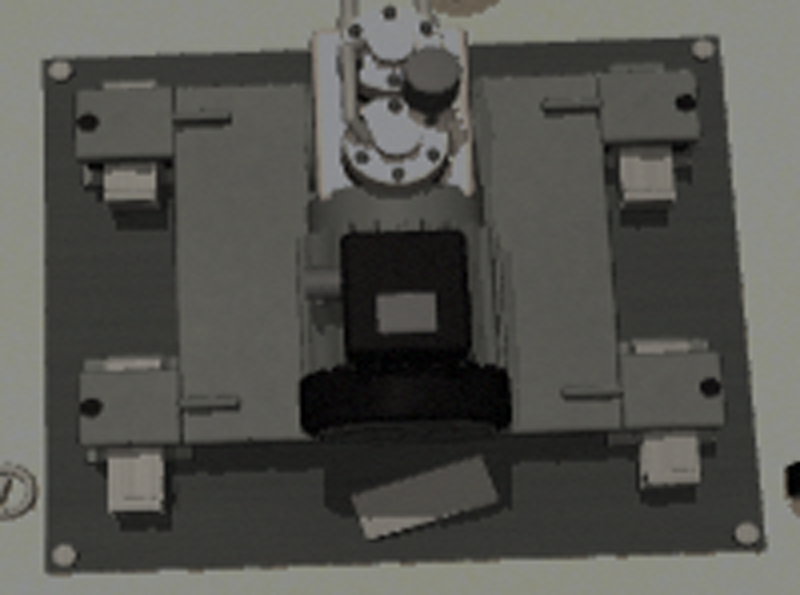

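```bash
R='{"offset":[8.5,-7.45,0],"roll":-72.7}'; python3 -m crank '[{"offset":[8.5,-7.45,0],"roll":-72.7},{"offset":[8.5,-7.45,0],"roll":-72.7},{"offset":[8.5,-7.45,0],"roll":-72.7},{"offset":[8.5,-7.45,0],"roll":-72.7},{"offset":[8.5,-7.45,0],"roll":-72.7},{"offset":[8.5,-7.45,0],"roll":-72.7},{"offset":[8.5,-7.45,0],"roll":-72.7},{"offset":[8.5,-7.45,0],"roll":-72.7}]' 0 20
```

```text
t: 1.1
eef_pos: [457.0, -140.5, 205.5]
orientation: [0.684, 0.729, -0.0, 0.0]
contact_force: [0.7, -0.4, 0.5]
gripper_width: 17.4
grip_force: 0.0
```

```bash
python3 -m crank '[{"offset":[1.06,0.65,0],"roll":0},{"offset":[1.06,0.65,1.0],"roll":0},{"offset":[1.06,0.65,2.0],"roll":0},{"offset":[1.06,0.65,2.7],"roll":0},{"offset":[1.06,0.65,2.7],"roll":0},{"offset":[1.06,0.65,2.7],"roll":0}]'
```

```text
t: 1.85
eef_pos: [486.4, -87.4, 71.7]
orientation: [0.685, 0.729, 0.0, 0.0]
contact_force: [0.2, 0.4, 0.5]
gripper_width: 0.9
grip_force: 0.0
```

```bash
python3 - <<'E'
from h import *
im,W,c=cam("side"); cv2.imwrite("pics/side1.png",im[150:390,180:500])
np.savez("side1.npz",im=im,W=W)
o=ctrl.get_obs();print(o["t"],o["eef_pos"],o["contact_force"])
E
```

```text
1.9 [486.55878176 -87.54003725  71.95537759] [0.12696129 0.96116988 0.37352188]
```

```bash
python3 -m crank '[{"offset":[0.05,0,0.3],"roll":0},{"offset":[0.05,0,0.38],"roll":0},{"offset":[0.05,0,0.42],"roll":0},{"offset":[0.05,0,0.42],"roll":0}]'; for i in 1; do python3 -m crank '[{"offset":[0,0,0.02],"roll":0},{"offset":[0,0,0.04],"roll":0},{"offset":[0,0,0.04],"roll":0}]'; done
```

```text
t: 2.4
eef_pos: [485.4, -84.8, 50.1]
orientation: [0.685, 0.729, -0.0, -0.0]
contact_force: [-9.6, 1.4, 23.6]
gripper_width: 0.7
grip_force: 11.7
t: 2.78
eef_pos: [485.7, -84.9, 49.3]
orientation: [0.685, 0.729, -0.001, 0.001]
contact_force: [-19.0, 1.1, 53.1]
gripper_width: 0.3
grip_force: 26.7
```

```bash
python3 -m crank '[{"offset":[0,0,-0.5],"roll":0},{"offset":[0,1.1,-0.6],"roll":0},{"offset":[0,2.2,-0.6],"roll":0},{"offset":[0,3.4,-0.5],"roll":0},{"offset":[-0.07,3.4,-0.2],"roll":0},{"offset":[-0.07,3.4,-0.06],"roll":0},{"offset":[-0.07,3.4,-0.06],"roll":0}]'; python3 -m crank '[{"offset":[0,0,0],"roll":0},{"offset":[0,0,0.02],"roll":0},{"offset":[0,0,0.02],"roll":0}]'
```

```text
t: 3.65
eef_pos: [654.3, -77.9, 50.2]
orientation: [0.685, 0.729, -0.0, -0.001]
contact_force: [-1.2, -0.0, 1.9]
gripper_width: 0.4
grip_force: 0.7
t: 4.03
eef_pos: [655.4, -78.0, 49.8]
orientation: [0.685, 0.729, 0.0, 0.0]
contact_force: [-0.8, -0.6, 3.6]
gripper_width: 0.2
grip_force: 1.7
```

```bash
for i in 1; do python3 -m crank '[{"offset":[0,0,0.02],"roll":0},{"offset":[0,0,0.02],"roll":0},{"offset":[0,0,0.02],"roll":0}]';  python3 -m crank '[{"offset":[0,0,0.02],"roll":0},{"offset":[0,0,0.02],"roll":0},{"offset":[0,0,0.02],"roll":0}]'; done
```

```text
t: 4.4
eef_pos: [655.5, -78.1, 48.5]
orientation: [0.685, 0.729, -0.0, 0.0]
contact_force: [-0.0, -2.7, 3.7]
gripper_width: 0.3
grip_force: 2.0
t: 4.78
eef_pos: [655.6, -78.1, 48.0]
orientation: [0.685, 0.729, 0.0, 0.0]
contact_force: [-3.1, -2.5, 12.0]
gripper_width: 0.4
grip_force: 5.7
```

```bash
python3 -m crank '[{"offset":[0,0,-0.03],"roll":0},{"offset":[0,0,-0.06],"roll":0},{"offset":[0,0,-0.06],"roll":0}]';  python3 -m crank '[{"offset":[0,0,-0.02],"roll":0},{"offset":[0,0,-0.03],"roll":0},{"offset":[0,0,-0.03],"roll":0}]'
```

```text
t: 5.15
eef_pos: [655.3, -77.5, 50.3]
orientation: [0.685, 0.729, 0.0, -0.0]
contact_force: [-0.1, 0.0, 1.5]
gripper_width: 0.3
grip_force: 0.8
t: 5.52
eef_pos: [655.4, -77.7, 51.9]
orientation: [0.685, 0.729, 0.0, -0.0]
contact_force: [-0.0, 0.2, 0.2]
gripper_width: 0.6
grip_force: 0.0
```

```bash
python3 -m crank '[{"offset":[0,0,-1.2],"roll":0},{"offset":[0,0,-2.4],"roll":0},{"offset":[0,0,-2.9],"roll":0},{"offset":[1.2,0,-2.9],"roll":0},{"offset":[2.4,0,-2.9],"roll":0},{"offset":[3.6,0,-2.9],"roll":0},{"offset":[4.8,0,-2.9],"roll":0},{"offset":[5.39,0.02,-2.9],"roll":0}]';  python3 -m crank '[{"offset":[0,0,1.2],"roll":0},{"offset":[0,0,2.4],"roll":0},{"offset":[0,0,2.8],"roll":0},{"offset":[0,0,2.9],"roll":0},{"offset":[0,0,2.92],"roll":0},{"offset":[0,0,2.92],"roll":0}]'; python3 -m crank '[{"offset":[0,0,0.02],"roll":0},{"offset":[0,0,0.03],"roll":0},{"offset":[0,0,0.03],"roll":0}]'
```

```text
t: 6.52
eef_pos: [638.7, 195.2, 197.1]
orientation: [0.684, 0.73, 0.0, -0.0]
contact_force: [0.0, -0.5, -0.2]
gripper_width: 0.9
grip_force: 0.0
t: 7.28
eef_pos: [640.7, 191.5, 52.8]
orientation: [0.685, 0.729, 0.001, 0.001]
contact_force: [-0.2, -0.3, -0.1]
gripper_width: 0.2
grip_force: 0.0
t: 7.65
eef_pos: [640.0, 191.2, 50.0]
orientation: [0.685, 0.729, 0.0, 0.0]
contact_force: [-0.5, -1.0, 4.9]
gripper_width: 0.4
grip_force: 2.6
```

```bash
python3 -m crank '[{"offset":[0,0,0.02],"roll":0},{"offset":[0,0,0.02],"roll":0},{"offset":[0,0,0.02],"roll":0}]'; python3 -m crank '[{"offset":[0,0,-0.5],"roll":0},{"offset":[0,-1.1,-0.6],"roll":0},{"offset":[0,-2.2,-0.6],"roll":0},{"offset":[0,-3.38,-0.5],"roll":0},{"offset":[0,-3.38,-0.2],"roll":0},{"offset":[0,-3.38,-0.04],"roll":0},{"offset":[0,-3.38,-0.04],"roll":0}]'; python3 -m crank '[{"offset":[0,0,0.02],"roll":0},{"offset":[0,0,0.02],"roll":0}]'; python3 -m crank '[{"offset":[0,0,0.02],"roll":0},{"offset":[0,0,0.02],"roll":0}]'
```

```text
t: 8.02
eef_pos: [640.1, 191.3, 49.7]
orientation: [0.685, 0.729, 0.0, 0.0]
contact_force: [-4.2, -2.2, 14.7]
gripper_width: 0.0
grip_force: 7.5
t: 8.9
eef_pos: [471.6, 180.7, 50.6]
orientation: [0.685, 0.728, -0.001, -0.0]
contact_force: [-9.2, -4.6, 19.2]
gripper_width: 0.5
grip_force: 9.6
t: 9.15
eef_pos: [471.6, 180.8, 50.2]
orientation: [0.685, 0.728, -0.001, 0.0]
contact_force: [-14.3, -7.3, 34.7]
gripper_width: 0.4
grip_force: 17.4
t: 9.4
eef_pos: [471.7, 180.9, 49.8]
orientation: [0.685, 0.728, -0.001, 0.0]
contact_force: [-18.3, -7.9, 49.9]
gripper_width: 0.2
grip_force: 25.5
```

```bash
python3 -m crank '[{"offset":[0,0,-1.2],"roll":0},{"offset":[0,0,-2.4],"roll":0},{"offset":[0,0,-3],"roll":0},{"offset":[-1.2,0.4,-3],"roll":0},{"offset":[-2.3,0.8,-3],"roll":0},{"offset":[-3.4,1.2,-3],"roll":0},{"offset":[-4.5,1.6,-3],"roll":0},{"offset":[-5.4,1.72,-3],"roll":0}]';  python3 -m crank '[{"offset":[0,0,0],"roll":0},{"offset":[0,0,1.2],"roll":0},{"offset":[0,0,2.4],"roll":0},{"offset":[0,0,3.0],"roll":0},{"offset":[0,0,3.0],"roll":0}]'
```

```text
t: 10.4
eef_pos: [575.3, -86.2, 198.1]
orientation: [0.685, 0.728, 0.0, -0.0]
contact_force: [-0.2, 0.2, -0.3]
gripper_width: 0.8
grip_force: 0.0
t: 11.02
eef_pos: [572.9, -82.4, 46.6]
orientation: [0.685, 0.729, -0.001, -0.002]
contact_force: [0.1, -1.1, 0.4]
gripper_width: 0.6
grip_force: 0.0
```

```bash
python3 - <<'E'
from h import *
im,W,c=cam("top"); cv2.imwrite("pics/t2.png",cv2.resize(im[140:260,340:460],None,fx=5,fy=5)); np.savez("top2.npz",im=im,W=W)
im,W,c=cam("side"); cv2.imwrite("pics/s2.png",cv2.resize(im[170:270,310:430],None,fx=5,fy=5))
o=ctrl.get_obs();print(o["t"],o["eef_pos"],o["contact_force"])
E
```

```text
11.125 [574.56866187 -82.89049721  49.46985544] [-0.10735058 -0.42793595 -0.3340571 ]
```

View pics/t2.png

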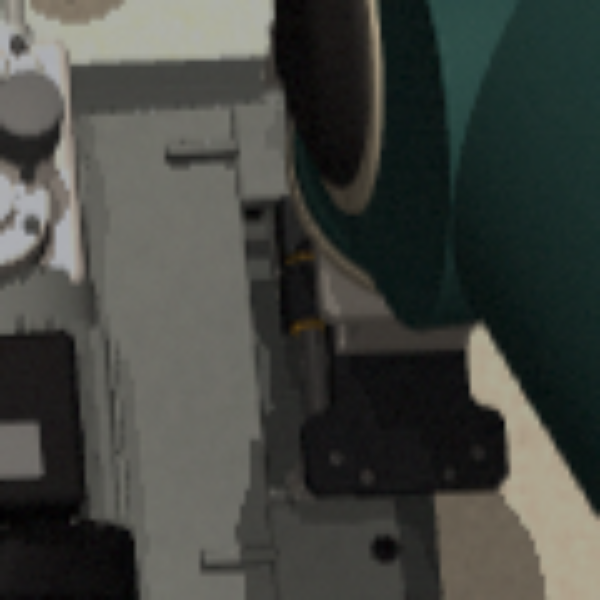

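The gripper is between the two right feet and clear of the pump, but the arm hides the far right shim head. I'll go down and feel for it by force.

```bash
python3 -m crank '[{"offset":[0,0,0.3],"roll":0},{"offset":[0,0,0.6],"roll":0},{"offset":[0,0,0.63],"roll":0},{"offset":[0,0,0.63],"roll":0}]';  python3 -m crank '[{"offset":[0,0.1,0],"roll":0},{"offset":[0,0.2,0],"roll":0},{"offset":[0,0.2,0],"roll":0}]'; python3 -m crank '[{"offset":[0,0.05,0],"roll":0},{"offset":[0,0.1,0],"roll":0},{"offset":[0,0.15,0],"roll":0},{"offset":[0,0.15,0],"roll":0}]'
```

```text
t: 11.62
eef_pos: [573.6, -83.3, 16.9]
orientation: [0.685, 0.729, -0.0, -0.0]
contact_force: [0.3, 0.3, 0.9]
gripper_width: 0.3
grip_force: 0.0
t: 12.0
eef_pos: [584.1, -82.7, 17.1]
orientation: [0.685, 0.729, 0.0, 0.0]
contact_force: [1.1, -1.0, 0.0]
gripper_width: 1.0
grip_force: 0.0
t: 12.5
eef_pos: [590.6, -82.4, 16.8]
orientation: [0.685, 0.729, -0.001, -0.0]
contact_force: [-4.2, -0.8, 2.5]
gripper_width: 0.3
grip_force: 2.2
```

```bash
python3 -m crank '[{"offset":[0,0.05,0],"roll":0},{"offset":[0,0.1,0],"roll":0},{"offset":[0,0.1,0],"roll":0}]';  python3 -m crank '[{"offset":[0,0.05,0],"roll":0},{"offset":[0,0.1,0],"roll":0},{"offset":[0,0.1,0],"roll":0}]'; python3 -m crank '[{"offset":[0,0.04,0],"roll":0},{"offset":[0,0.08,0],"roll":0},{"offset":[0,0.08,0],"roll":0}]'
```

```text
t: 12.88
eef_pos: [595.7, -82.1, 16.8]
orientation: [0.685, 0.729, -0.0, -0.0]
contact_force: [-3.7, -1.1, 3.8]
gripper_width: 0.5
grip_force: 2.3
t: 13.25
eef_pos: [600.3, -81.8, 16.8]
orientation: [0.685, 0.729, -0.001, -0.001]
contact_force: [-6.7, -1.6, 4.6]
gripper_width: 0.6
grip_force: 3.6
t: 13.62
eef_pos: [603.4, -81.6, 16.6]
orientation: [0.685, 0.729, -0.001, -0.001]
contact_force: [-13.0, -1.0, 9.8]
gripper_width: 0.5
grip_force: 6.5
```

```bash
python3 -m crank '[{"offset":[0,0.04,-0.02],"roll":0},{"offset":[0,0.08,-0.04],"roll":0},{"offset":[0,0.08,-0.04],"roll":0}]';  python3 -m crank '[{"offset":[0,0.03,-0.01],"roll":0},{"offset":[0,0.06,-0.02],"roll":0},{"offset":[0,0.06,-0.02],"roll":0}]'
```

```text
t: 14.0
eef_pos: [605.6, -81.5, 17.2]
orientation: [0.685, 0.729, -0.002, -0.003]
contact_force: [-15.2, -1.5, -4.0]
gripper_width: 0.4
grip_force: 7.5
t: 14.38
eef_pos: [607.4, -81.4, 17.5]
orientation: [0.685, 0.729, -0.003, -0.003]
contact_force: [-19.1, -0.3, -6.1]
gripper_width: 0.5
grip_force: 9.6
```

```bash
python3 -m crank '[{"offset":[0,0.04,0],"roll":0},{"offset":[0,0.08,-0.01],"roll":0},{"offset":[0,0.08,-0.01],"roll":0}]';  python3 -m crank '[{"offset":[0,0.04,0],"roll":0},{"offset":[0,0.08,-0.01],"roll":0},{"offset":[0,0.08,-0.01],"roll":0}]'
```

```text
t: 14.75
eef_pos: [607.5, -81.4, 17.5]
orientation: [0.685, 0.728, -0.006, -0.006]
contact_force: [-46.0, -1.2, 13.1]
gripper_width: 0.7
grip_force: 23.1
t: 15.12
eef_pos: [607.6, -81.4, 17.4]
orientation: [0.685, 0.728, -0.009, -0.009]
contact_force: [-71.6, -2.3, 30.9]
gripper_width: 0.5
grip_force: 36.5
```

Stopped dead at 607.5, so the shim is tight. I'll back off and re-press the foot.

```bash
python3 -m crank '[{"offset":[0,-0.3,0],"roll":0},{"offset":[0,-0.6,0],"roll":0},{"offset":[0,-0.9,0],"roll":0},{"offset":[0,-0.9,-0.6],"roll":0},{"offset":[0,-0.9,-1.3],"roll":0},{"offset":[0,-0.9,-1.3],"roll":0},{"offset":[0,-0.9,-1.3],"roll":0}]'
```

```text
t: 16.0
eef_pos: [575.0, -83.4, 85.6]
orientation: [0.685, 0.729, -0.0, -0.0]
contact_force: [0.1, -0.1, -0.2]
gripper_width: 0.2
grip_force: 0.0
```

```bash
python3 -m crank '[{"offset":[0,1,0],"roll":0},{"offset":[0,1.6,0.1],"roll":0},{"offset":[0,1.6,0.5],"roll":0},{"offset":[0,1.6,0.64],"roll":0},{"offset":[0,1.6,0.64],"roll":0}]'; python3 -m crank '[{"offset":[0,0,0.02],"roll":0},{"offset":[0,0,0.04],"roll":0},{"offset":[0,0,0.04],"roll":0}]'; python3 -m crank '[{"offset":[0,0,0.02],"roll":0},{"offset":[0,0,0.03],"roll":0},{"offset":[0,0,0.03],"roll":0}]'; python3 -m crank '[{"offset":[0,0,0.02],"roll":0},{"offset":[0,0,0.02],"roll":0}]'
```

```text
t: 16.62
eef_pos: [653.9, -78.5, 53.1]
orientation: [0.685, 0.729, -0.001, -0.001]
contact_force: [-0.3, -0.4, 0.5]
gripper_width: 0.4
grip_force: 0.0
t: 17.0
eef_pos: [655.0, -78.5, 52.2]
orientation: [0.685, 0.729, 0.0, 0.0]
contact_force: [-1.1, 0.3, 0.5]
gripper_width: 0.2
grip_force: 0.0
t: 17.38
eef_pos: [655.1, -78.4, 50.8]
orientation: [0.685, 0.729, 0.0, 0.0]
contact_force: [-2.5, 0.5, 6.7]
gripper_width: 0.2
grip_force: 3.1
t: 17.62
eef_pos: [655.2, -78.4, 50.6]
orientation: [0.685, 0.729, 0.0, 0.0]
contact_force: [-6.7, -0.6, 17.3]
gripper_width: 0.5
grip_force: 8.5
```

Firm now: 17 N with almost no give. I'll lift clear and check.

```bash
python3 -m crank '[{"offset":[0,0,-1.2],"roll":0},{"offset":[0,0,-2.4],"roll":0},{"offset":[0,0,-3.6],"roll":0},{"offset":[-1.2,0,-3.8],"roll":0},{"offset":[-2.4,-1,-3.8],"roll":0},{"offset":[-3.6,-2,-3.8],"roll":0},{"offset":[-4.8,-3,-3.8],"roll":0},{"offset":[-5.8,-4,-3.8],"roll":0}]'; python3 -m crank '[{"offset":[-1.2,0,0],"roll":0},{"offset":[-1.2,0,0],"roll":0},{"offset":[-1.2,0,0],"roll":0},{"offset":[-1.2,0,0],"roll":0}]'
python3 - <<'E'
from h import *
im,W,c=cam("top"); cv2.imwrite("pics/t3.png",cv2.resize(im[100:340,220:540],None,fx=2.5,fy=2.5))
print(ctrl.get_obs()["t"])
for n,(u,v) in dict(NL=(272,256),NR=(406,252),FL=(271,175),FR=(402,170)).items():
    print(n,np.nanmedian(W[v-3:v+4,u-4:u+5].reshape(-1,3),0).round(1))
for r in range(176,202,2): print(r,np.nanmedian(W[r,398:407],0).round(0),end='|')
E
```

```text
t: 18.62
eef_pos: [506.7, -339.3, 239.5]
orientation: [0.685, 0.729, -0.0, 0.0]
contact_force: [-0.5, -0.3, 1.0]
gripper_width: 0.4
grip_force: 0.0
t: 19.12
eef_pos: [512.4, -396.3, 239.6]
orientation: [0.684, 0.729, 0.0, -0.0]
contact_force: [0.0, 0.5, -0.1]
gripper_width: 0.8
grip_force: 0.0
19.175
NL [468.7 180.6  49.9]
NR [484.1 -85.1  50.4]
FL [636.9 191.4  49.9]
FR [654.9 -78.   49.9]
176 [642. -78.  50.]|178 [638. -78.  48.]|180 [637. -80.  39.]|182 [635. -81.  32.]|184 [631. -81.  33.]|186 [625. -80.  37.]|188 [621. -82.  34.]|190 [621. -83.  21.]|192 [622. -85.   4.]|194 [618. -85.   2.]|196 [613. -85.   3.]|198 [609. -85.   3.]|200 [604. -86.   4.]|
```

View pics/t3.png

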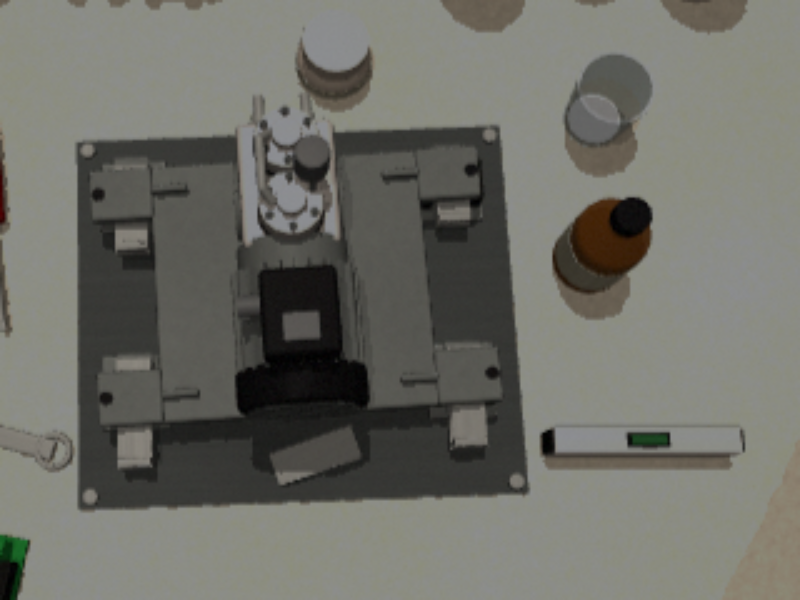

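The far right shim head, at about (453,210) in this crop, has gone in some 18 mm. The pump and everything else are where they were, and the robot is clear.

```bash
python3 -c "
from plant import ctrl
print(ctrl.finish_job())"
```

```text
the job is handed in; nothing more can be done
None
```

The far right foot was the one that rocked; I pushed its shim in about 18 mm until it stopped dead, that foot then held firm when pressed again (the other three had tested firm before the push), and the job is handed in at about 19 s.

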